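Drag the tealight crate forward with the pull hook

ROBOT

A 7-joint arm with a two-finger parallel gripper is mounted at the origin on a cart in front of the work surface, level with it; the furniture and walls round the work are solid. World frame = base frame: x ahead of the robot, y to its left, z up, the work surface at z = 0. Lengths are in mm, angles in rad, forces in N, time in s.
With the tool pointing down it reaches from about 400 to 875 mm from the base axis. Payload 19.3 kg.
Tool frame: the origin (TCP) lies between the finger pads; the fingertips stand 14 mm ahead of it and the grasp point (between the pads) lies 5 mm behind it; z points along the fingers, x is the direction in which the jaws open and shut, and the axes are right-handed (so a half turn about z gives the same grasp; the last joint's range is limited). The gripper opens to 85 mm and grips with 20 to 120 N. Pads are 22 mm wide; open, the fingers measure 114 mm over their backs; the gripper's body (76 mm by 85 mm) begins 54 mm behind the grasp point. The pads swing forward as they close: fully open they stand 13 mm farther back than shut.
Start: joints at [1.156, 0.521, -0.036, 1.599, 0.021, 1.021, -0.113], TCP at [211.227, -588.216, 245.291] pointing down, gripper open.
Joint ranges: [-2.91, 2.91], [-0.3, 2.13], [-1.5, 1.42], [0.17, 2.43], [-1.26, 4.41], [0.16, 1.93], [-2.52, 2.52]. Speed limits (rad/s): [1.89, 1.89, 2.39, 2.39, 3.01, 3.01, 3.01].

INTERFACE

Orientations are given as a unit quaternion [x, y, z, w].
In Python, from cell import arm gives the robot as it stands.
- The arm moves only by the shell command python3 -m jog 'ROWS' [OPENING] [FORCE]. ROWS is JSON, a list of rows, each a list of 6 numbers: the shift along the tool's x, y, z in mm, then the turn, a rotation vector about the tool's x, y, z in degrees. A call has 1 to 20 rows; each row is the pose to reach, as a shift and turn from the pose commanded when the call began, along the tool's axes at that moment; what a row does not reach only later rows make up. A row lasts 1/12 s, in which the tool goes at most 41.7 mm and 7.16 degrees, less where a joint would pass 70% of its speed; a pose out of reach is approached as far as the arm can. A call with a gripper value outside its range is refused whole. OPENING is the finger opening in mm, from 0 to 85.4, set as the call begins (- or left out, the last holds). The fingers move at their own pace and stop on an object; FORCE is the grip in N (left out, the last holds). Time passes only in rows, so rows that repeat a pose let the fingers close. It gives the time, the measured TCP pose, the force and the opening at its end, in the units of the state.
- arm.state(): the state, without advancing time (a new reading comes with each control period).
- arm.snapshot(name): name is "scene" or "top" or "wrist"; returns the picture (480x640x3 uint8, red, green, blue); there is no depth.
- arm.camera_info(name): a dict with "fx", "fy", "cx", "cy" (pixels), "R" (3x3) and "t" (3): a world point X has camera coordinates R X + t; the wrist camera has in their place "hand_eye" (4x4, takes a point from camera to tool coordinates, whose origin is the TCP and whose axes are the tool frame's). Camera axes: x right, y down, z forward; pixel columns grow to the right and rows downward; lengths in mm; the calibration is good to about 2 mm. A picture is of the moment at which its call begins: read the wrist's pose just before it. camera_info takes no time and is no camera call.
- arm.close_job(): hands the job in, once; it reports no verdict.
The state is a dict: "time_s": time; "qpos": joint angles; "joint_vel": joint speeds; "effort": joint torques, N m; "tool_pos": TCP position; "ee_rot": TCP orientation; "force": force on the tool from outside, world axes, zero at the start; "torque": the same for the moment, N m; "gripper_width": opening from 0.0 (shut) to 1.0 (fully open).
Only numpy, scipy, OpenCV 4.12 (cv2) and the standard library are available. Lean on these libraries where they do the work, as an engineer would, in place of code of your own. Each camera call takes 0.05 s, during which the arm holds its last target.

TASK

The blue crate of tealights stands out of reach, deep in the wire-topped shelf. Pick up the red-handled pull hook from the wooden board, hook its tip behind the crate's front lip and drag the crate straight forward until it stops against the hidden sprung buffer near the mouth; keep pulling on it for a moment, firmly but gently (about 15 N, never 25 N or more), to be sure that it is home. Then unhook without pushing the crate away, stand the hook upright on the board again, and leave it there; do not touch the crate with the gripper, and leave the glass, the shaker and the tin where they are.

Things in the scene. Friction and masses are not known exactly. Their poses are not given: they have to be found in the camera images.
- shelf: Wooden shelf box without floor, fixed on the worktop: 190 mm wide (166 clear), 250 deep, closed sides and back. Origin: middle of its mouth's front plane, at z = 0; x points into the shelf (away from the robot, yaw within 0.2 rad), z up. A front board 10 mm thick, 56 mm high crosses the mouth; the roof's underside is at 145 mm, so the opening is 89 mm high.
- crate_lip (a point): Middle of the top edge of the crate's front wall (middle of its 5 mm thickness), 64 mm above the worktop, first 87 to 105 mm inside the mouth. Hidden behind the front board is a 54 mm high rubber buffer bar on a stiff spring (6 N/mm, 8 mm travel); its place differs from run to run: the crate first meets it with this point 26 to 55 mm inside the mouth. Find it by feel.
- hook_grip (a point): Centre of the grip of the loose pull hook: a red block 34 mm long (x), 24 mm across (y, the way to grip it), 56 mm high, this point 28 mm above its underside. The hook's x axis points along its steel rod (8 mm thick, 32 mm above the underside of the grip at its centre line) to the tip 175 mm ahead, z up; 0.16 kg. It stands upright on its grip and its tip.
- hook_tip (a point): Lower end of the hook's downturned tip, 175 mm ahead of the grip along the hook's x axis and level with the underside of the grip; a round bar 8 mm thick whose free length below the rod is 28 mm.
- board: Wooden board fixed on the worktop, 300 mm long by 200 mm wide by 18 mm thick; its long side is its y axis, which points roughly back to the robot (within 0.2 rad); origin at the centre of its underside.
- tumbler: Clear glass tumbler, 78 mm wide, 92 mm high, loose, upright; origin under its centre. Leave it alone.
- shaker: Steel cocktail shaker, 69 mm wide, 179 mm high, loose, upright; origin under its centre. Leave it alone.
- sugar_tin: Round lidded tin, 82 mm wide, 110 mm high, loose, upright; origin under its centre. Leave it alone.
- crate: The blue open crate, 130 mm deep (x), 140 wide (y), 64 high, walls 5 mm, 0.4 to 0.75 kg. Origin under its centre, 62.5 mm behind the lip point; x points to its back, nearly along the shelf's x; z up. It slides on the bare worktop with 2 to 6 N of friction. Behind its front wall at least 30 mm are empty; three loose metal tealights stand farther back.
- hook: The pull hook: origin under the centre of its grip, x along the rod to the tip, z up.
- shelf_roof (a point): Middle of the front edge of the shelf's roof, on its underside, 145 mm above the worktop in the mouth plane. The roof is 8 mm thick: a solid band over the first 60 mm, then thin steel rods 38 mm apart that the crate can be seen through.
There are look-alikes about, which are no part of the job. Of the things that look like the hook, the larger one is meant.

How it is judged (in metres and radians):
On the way, in this order (a step that is already met when the one before it is completed fails the run):
1. the hook's tip is behind the crate's front lip, inside the crate (x of hook_tip in the frame of crate_lip between 0.002 and 0.05 m and z of hook_tip in the frame of crate_lip below -0.008 m and x of crate_lip in the frame of shelf above 0.07 m), for 0.1 s.
2. the crate stands home against the buffer near the mouth while the hook pulls it with 10 to 25 N, for 0.3 s (x of crate_lip in the frame of shelf below 0.056 m and x of hook_tip in the frame of crate_lip above 0.002 m and z of hook_tip in the frame of crate_lip below -0.005 m and contact force between hook and crate above 10 N and linear speed of crate below 0.006 m/s), for 0.3 s.
At the end, for the whole second after the job is handed in: The crate stands level on the worktop, at rest, with its lip 15 to 62 mm inside the shelf's mouth; the hook stands upright (within 0.12 rad) and at rest on the board, its grip within the board's outline (x of crate_lip in the frame of shelf between 0.015 and 0.062 m and angle between crate's own z axis and vertical below 0.08 rad and height (world z) of crate below 0.008 m and linear speed of each of crate, hook below 0.01 m/s and x of hook_grip in the frame of board between -0.1 and 0.1 m and y of hook_grip in the frame of board between -0.15 and 0.15 m and z of hook_grip in the frame of board below 0.054 m and contact force between hook and board above 0.5 N and angle between hook's own z axis and vertical below 0.12 rad); the robot touches nothing.
It fails at once if the hook presses on the crate with 25 N or more (contact force between hook and crate above 25 N).
It fails at once if the gripper or arm touches the crate (contact force between any of the fingers, the arm and crate above 0.5 N).
It fails at once if the crate is tipped or lifted (angle between crate's own z axis and vertical above 0.2 rad or height (world z) of crate above 0.02 m).
It fails at once if the glass, the shaker or the tin is moved by more than 20 mm (distance of any of tumbler, shaker, sugar_tin from where it was at the start of the episode above 0.02 m).
It also fails if it takes over 64 s, if anything falls off the work surface, if the arm or the gripper's body presses on something with over 40 N, if the wrist force passes 120 N, or if a joint passes its speed limit or range.

## Working session

There is one attempt and no reset: what is moved stays moved. The work goes in short steps, Python scripts to look and compute and a shell command to move; the robot and the scene stay as the last step left them, time stands still between calls to the robot, and variables do not carry over. Pictures are saved under pics/ and viewed, and the job is handed in when it is done.

```bash
ls; mkdir -p pics; python3 - <<'E'
from cell import arm
import cv2,numpy as np
s=arm.state();print(s)
for n in ["scene","top","wrist"]:
    im=arm.snapshot(n);cv2.imwrite(f"pics/{n}0.png",im[:,:,::-1])
    c=arm.camera_info(n);print(n,{k:np.round(v,4).tolist() for k,v in c.items() if not isinstance(v,str)})
E
```

```text
pics
{'time_s': 0.0, 'qpos': array([ 1.15577808,  0.5220262 , -0.0363242 ,  1.59997101,  0.02113476,
        1.02110495, -0.1127929 ]), 'joint_vel': array([ 1.22040821e-03, -3.69167837e-05,  5.46673496e-04, -2.71320834e-05,
        6.77997834e-04,  6.41160714e-04,  3.62920682e-04]), 'effort': array([-9.26288594e-04, -9.27100253e+01,  1.97989918e+00, -3.69930553e+01,
        1.80180359e-02,  8.09068879e-03,  2.22824161e-05]), 'tool_pos': array([ 211.14334047, -587.92577786,  244.73139819]), 'ee_rot': array([ 8.17920274e-01, -5.75331302e-01, -4.68725263e-04, -3.13806659e-04]), 'force': array([0.23059837, 0.13488553, 0.06956642]), 'torque': array([-0.02431727, -0.02173112, -0.0240743 ]), 'gripper_width': 1.0002000651220937}
scene {'fx': 506.5496, 'fy': 506.5496, 'cx': 324.1094, 'cy': 232.0879, 'R': [[-0.5578, -0.8295, 0.0271], [-0.3681, 0.218, -0.9039], [0.7439, -0.5141, -0.4269]], 't': [357.6044, 320.0781, 781.7276]}
top {'fx': 485.0872, 'fy': 485.0872, 'cx': 322.1814, 'cy': 246.5906, 'R': [[-0.0186, -0.9997, -0.0145], [-0.9869, 0.0207, -0.1598], [0.1601, 0.0114, -0.987]], 't': [72.5152, 614.0723, 1107.9269]}
wrist {'fx': 362.7395, 'fy': 362.7395, 'cx': 320.574, 'cy': 240.6995, 'hand_eye': [[1.0, 0.0006, 0.0, 1.113], [-0.0006, 0.9507, 0.31, -80.364], [0.0002, -0.31, 0.9507, -128.6967], [0.0, 0.0, 0.0, 1.0]]}
```

View pics/scene0.png

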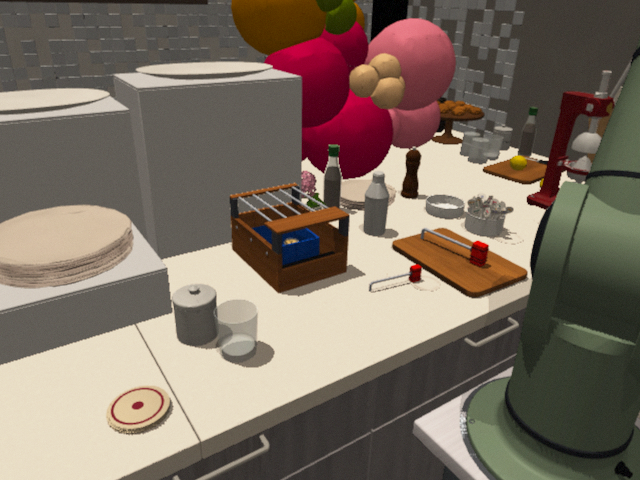

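View pics/top0.png

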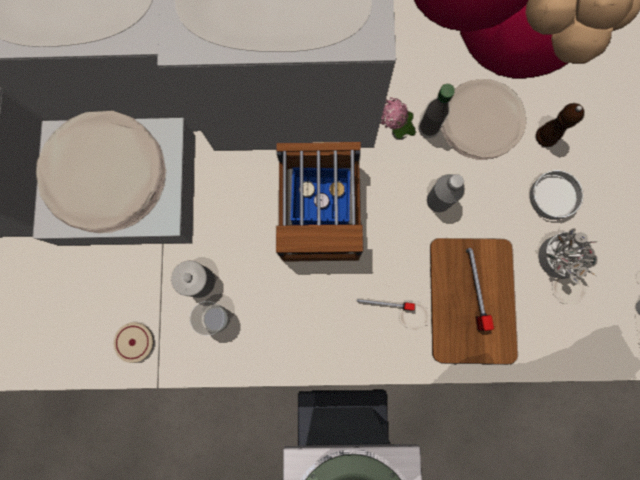

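View pics/wrist0.png

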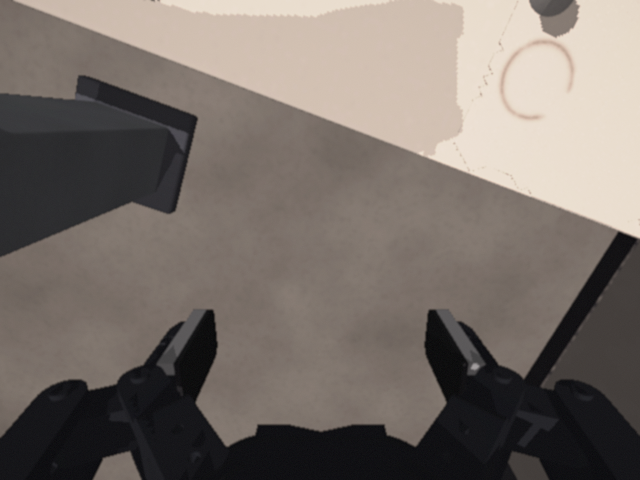

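The top view shows two hook-like objects: one on the board (grip at 485,322, rod end at 470,250), and a smaller one on the worktop (408,307). The hook on the board is the larger and stands on wood, so it fits the description. I'll confirm in a crop and measure.

```bash
cat > h.py <<'E'
import numpy as np,cv2
from cell import arm
from scipy.spatial.transform import Rotation as Rn
def ray(n,u,v,st=None):
    c=arm.camera_info(n);d=np.array([(u-c['cx'])/c['fx'],(v-c['cy'])/c['fy'],1.])
    if 'R' in c:
        R=np.array(c['R']);return -R.T@np.array(c['t']),R.T@d
    H=np.array(c['hand_eye']);T=Rn.from_quat(st['ee_rot']).as_matrix()
    return T@H[:3,3]+st['tool_pos'],T@H[:3,:3]@d
def onz(n,u,v,z,st=None):
    o,d=ray(n,u,v,st);return o+d*(z-o[2])/d[2]
def proj(n,X,st=None):
    c=arm.camera_info(n);X=np.array(X,float)
    if 'R' in c: p=np.array(c['R'])@X+np.array(c['t'])
    else:
        H=np.array(c['hand_eye']);T=Rn.from_quat(st['ee_rot']).as_matrix()
        p=H[:3,:3].T@(T.T@(X-st['tool_pos'])-H[:3,3])
    return np.array([p[0]/p[2]*c['fx']+c['cx'],p[1]/p[2]*c['fy']+c['cy']])
E
python3 - <<'E'
from h import *
im=cv2.imread('pics/top0.png')
a=cv2.resize(im[130:270,260:380],None,fx=4,fy=4,interpolation=2)
b=cv2.resize(im[230:370,350:530],None,fx=4,fy=4,interpolation=2)
cv2.imwrite('pics/ca.png',a);cv2.imwrite('pics/cb.png',b)
hsv=cv2.cvtColor(im,cv2.COLOR_BGR2HSV)
m=((hsv[...,0]<5)|(hsv[...,0]>175))&(hsv[...,1]>200)&(hsv[...,2]>120)
n,l,st,ce=cv2.connectedComponentsWithStats(m.astype(np.uint8))
for i in range(1,n):
    if st[i,4]>20:print(st[i],ce[i],onz('top',*ce[i],74))
E
```

```text
[405 304   9   6  49] [409.12244898 306.24489796] [ 469.2490639 -136.0011645   74.       ]
[482 315  12  15 138] [487.50724638 322.36231884] [ 429.56987247 -311.58126891   74.        ]
```

View pics/ca.png

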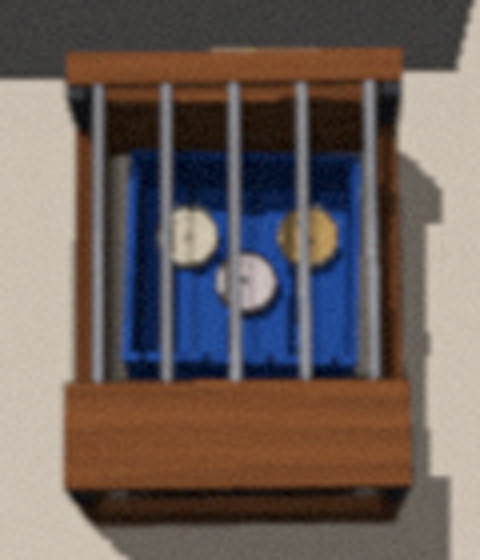

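View pics/cb.png

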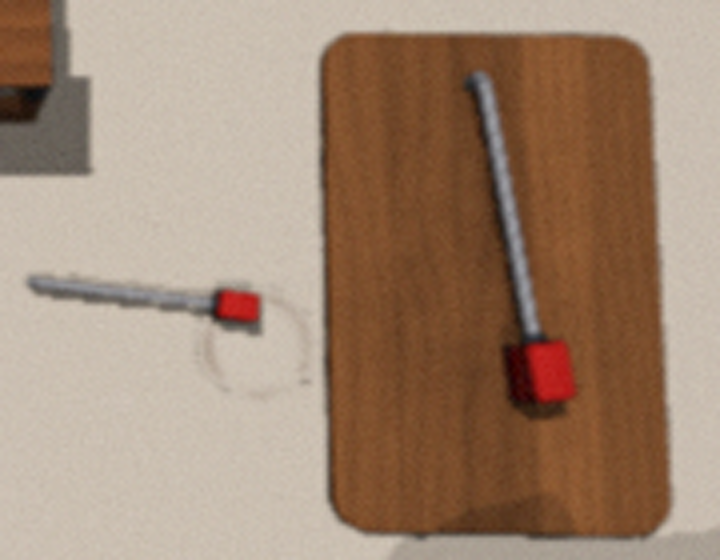

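Crop confirms: the hook on the board has its larger grip (top face centre ~ (487.7,322.5)) and rod to (469.5,249.5). The crate's lip shows under the rods at about row 130+358/4.

```bash
python3 - <<'E'
from h import *
np.set_printoptions(precision=1,suppress=True)
A=lambda x,y:(260+x/4-.375,130+y/4-.375)
B=lambda x,y:(350+x/4-.375,230+y/4-.375)
print('cam',ray('top',0,0)[0],ray('scene',0,0)[0])
g=onz('top',*B(551,370),74);r0=onz('top',*B(532,335),52);r1=onz('top',*B(479,78),52)
print('grip',g,'rod',r0,r1,'yaw',np.degrees(np.arctan2(*(r1-r0)[[1,0]])),np.linalg.norm(r1-r0), np.degrees(np.arctan2(*(r1-g)[[1,0]])),np.linalg.norm((r1-g)[:2]))
fl,fr,bl,br=[onz('top',*A(*p),153) for p in [(66,487),(410,487),(68,382),(408,380)]]
Bl,Br=[onz('top',*A(*p),153) for p in [(68,52),(400,47)]]
print('roof',fl,fr,bl,br,Bl,Br)
m=(fl+fr)/2;mb=(Bl+Br)/2
print('mouth',m,'yaw from front edge',np.degrees(np.arctan2(fl[0]-fr[0],(fl-fr)[1])), 'axis',np.degrees(np.arctan2((mb-m)[1],(mb-m)[0])),np.linalg.norm(mb-m))
print('sides',[np.degrees(np.arctan2(*(q-p)[[1,0]])) for p,q in((fl,Bl),(fr,Br))])
ll,lr=onz('top',*A(125,358),64),onz('top',*A(360,358),64)
print('lip',ll,lr)
cb=[onz('top',*A(*p),64) for p in((131,152),(362,156))];print('crate back',cb)
print('board',[onz('top',*B(*p),18) for p in((320,35),(650,38),(333,535),(670,535))])
for nm,(u,v,z) in dict(shaker=(455,181,179),tin=(188,280,110),glass=(216,316,92)).items():print(nm,onz('top',u,v,z))
im=cv2.imread('pics/scene0.png');cv2.imwrite('pics/cs.png',cv2.resize(im[180:300,220:370],None,fx=5,fy=5,interpolation=2))
cv2.imwrite('pics/cs2.png',cv2.resize(im[210:300,360:530],None,fx=4.5,fy=4.5,interpolation=2))
E
```

```text
cam [ 430.    47.2 1192.8] [-264.2  628.8  613.4]
grip [ 430.1 -311.3   74. ] rod [ 450.3 -308.9   52. ] [ 601.6 -288.4   52. ] yaw 7.716700094720712 152.68838549634037 7.62211106122673 173.07243402497002
roof [590.2 159.3 153. ] [586.4 -27.1 153. ] [648.4 158.  153. ] [645.5 -27.9 153. ] [838.1 157.4 153. ] [836.5 -29.5 153. ]
mouth [588.3  66.1 153. ] yaw from front edge 1.1933042207795472 axis -0.4956924682552332 248.9695752643858
sides [np.float64(-0.45688711507449126), np.float64(-0.5341411587388304)]
lip [680.9 133.5  64. ] [677.9  -6.3  64. ]
crate back [array([808.5, 128.8,  64. ]), array([802.7, -10.9,  64. ])]
board [array([ 635.4, -203.1,   18. ]), array([ 629.3, -404.1,   18. ]), array([ 336.7, -194.6,   18. ]), array([ 333.2, -391.8,   18. ])]
shaker [ 731.7 -230.1  179. ]
tin [536.  362.3 110. ]
glass [455.1 302.1  92. ]
```

View pics/cs.png

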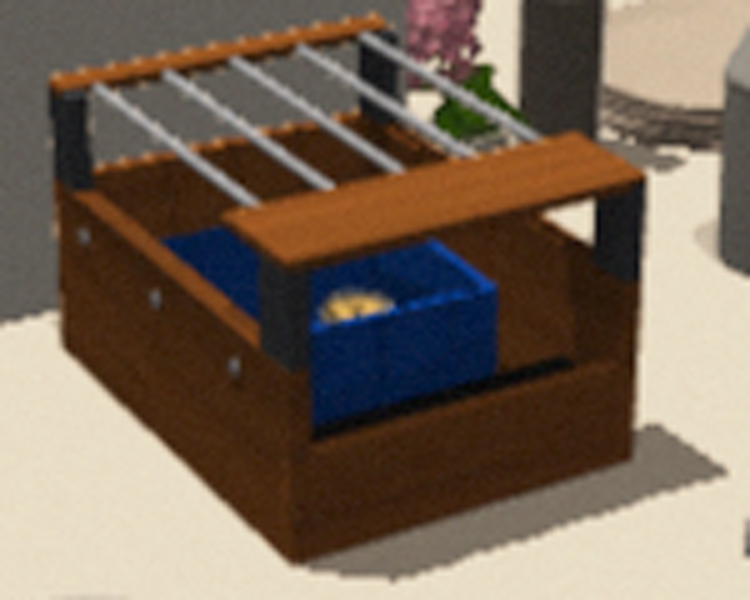

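View pics/cs2.png

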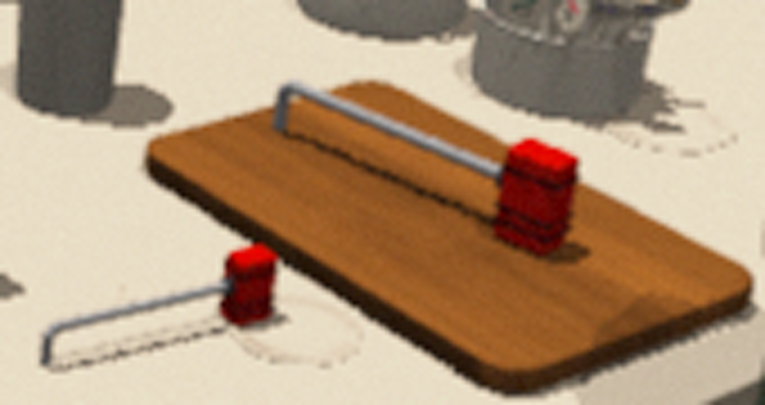

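```bash
cat >> h.py <<'E'
np.set_printoptions(precision=1,suppress=True)
# row to bring TCP to pos, tool vertical, hook yaw (deg): tool x at yaw-90
def row(pos,yaw,st=None):
    st=st or arm.state();T=Rn.from_quat(st['ee_rot'])
    a=np.radians(yaw-90);x=np.array([np.cos(a),np.sin(a),0]);z=np.array([0,0,-1.]);y=np.cross(z,x)
    G=Rn.from_matrix(np.c_[x,y,z]);d=T.inv().apply(np.array(pos)-st['tool_pos'])
    rv=np.degrees((T.inv()*G).as_rotvec());print('row',d,rv);return d,rv
def pic(n,name):
    st=arm.state();im=arm.snapshot(n)[:,:,::-1].copy();cv2.imwrite('pics/'+name,im);return st,im
E
python3 -c "
from h import *
row([430,-311,160],7.7)"
```

```text
row [-186.7 -299.6   85. ] [ 0.   0.  12.1]
```

```bash
python3 -m jog '[[-20,-30,5,0,0,2],[-45,-72,15,0,0,5],[-70,-113,30,0,0,8],[-95,-152,45,0,0,11],[-120,-192,55,0,0,12],[-145,-232,65,0,0,12],[-168,-270,75,0,0,12],[-182,-292,83,0,0,12],[-186.7,-299.6,85,0,0,12.1],[-186.7,-299.6,85,0,0,12.1],[-186.7,-299.6,85,0,0,12.1]]' 60 && python3 -c "
from h import *
st,im=pic('wrist','w1.png');print(st['tool_pos'],st['force'],st['time_s'])"
```

```text
time_s: 1.07
tool_pos: [431.0, -309.4, 159.8]
ee_rot: [0.754, -0.657, -0.001, -0.0]
force: [-0.6, -1.6, 0.2]
gripper_width: 0.705
[ 431.  -309.4  159.8] [-0.6 -1.6  0.2] 1.0667
```

View pics/w1.png

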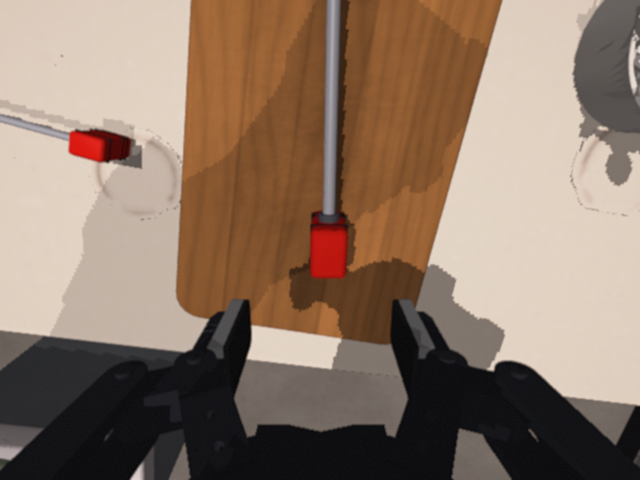

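```bash
python3 - <<'E'
from h import *
st=arm.state();im=cv2.imread('pics/w1.png')
hsv=cv2.cvtColor(im,cv2.COLOR_BGR2HSV)
m=((hsv[...,0]<5)|(hsv[...,0]>175))&(hsv[...,1]>180)&(hsv[...,2]>170)
m[:,:250]=0
n,l,s,c=cv2.connectedComponentsWithStats(m.astype(np.uint8));i=1+s[1:,4].argmax();print(s[i],c[i])
x,y,w,h=s[i][:4]
for v in(y+1,y+h-1):
    r=np.where(m[min(v,479)])[0];print(v,r.min(),r.max())
print('centre',onz('wrist',*c[i],74,st))
a,b=onz('wrist',331,205,54,st),onz('wrist',333.5,5,54,st)
print(a,b,np.degrees(np.arctan2(*(b-a)[[1,0]])))
print([onz('wrist',*p,74,st) for p in((310,226),(347,226),(310,277),(347,277))])
E
```

```text
[ 312  232   33   44 1352] [327.4 253.3]
233 313 342
275 314 340
centre [ 432.9 -315.9   74. ]
[ 459.6 -314.9   54. ] [ 573.1 -299.8   54. ] 7.566187683475735
[array([ 449.1, -302.8,   74. ]), array([ 452.2, -325.3,   74. ]), array([ 415.3, -307.1,   74. ]), array([ 418.5, -330.7,   74. ])]
```

```bash
python3 - <<'E'
from h import *
st,im=pic('wrist','w2.png');print(st['tool_pos'])
hsv=cv2.cvtColor(im,cv2.COLOR_BGR2HSV)
m=((hsv[...,0]<5)|(hsv[...,0]>175))&(hsv[...,1]>180)&(hsv[...,2]>170)
m[:,:250]=0
n,l,s,c=cv2.connectedComponentsWithStats(m.astype(np.uint8));i=1+s[1:,4].argmax();print(s[i],c[i])
print('centre',onz('wrist',*c[i],74,st))
row([432,-314,45],7.7)
E
```

```text
[ 430.1 -311.   160.1]
[ 310  230   32   44 1355] [325.  251.3]
centre [ 434.1 -314.2   74. ]
row [  2.3  -2.2 115.3] [ 0.  -0.  -0.1]
```

```bash
python3 -m jog '[[2.3,-2.2,20,0,0,0],[2.3,-2.2,45,0,0,0],[2.3,-2.2,70,0,0,0],[2.3,-2.2,90,0,0,0],[2.3,-2.2,105,0,0,0],[2.3,-2.2,112,0,0,0],[2.3,-2.2,115,0,0,0],[2.3,-2.2,115,0,0,0],[2.3,-2.2,115,0,0,0]]' 60 && python3 -m jog '[[0,0,0,0,0,0],[0,0,0,0,0,0],[0,0,0,0,0,0],[0,0,0,0,0,0],[0,0,0,0,0,0],[0,0,0,0,0,0],[0,0,0,0,0,0],[0,0,0,0,0,0]]' 0 100 && python3 -c "
from h import *
st,im=pic('wrist','w3.png');print(st['tool_pos'],st['force'],st['time_s'])"
```

```text
time_s: 1.92
tool_pos: [432.7, -313.9, 46.1]
ee_rot: [0.752, -0.659, 0.001, -0.0]
force: [0.4, -1.3, -0.2]
gripper_width: 0.703
time_s: 2.58
tool_pos: [432.9, -313.5, 46.1]
ee_rot: [0.753, -0.658, 0.001, -0.0]
force: [-2.0, 1.7, 11.8]
gripper_width: 0.265
[ 432.9 -313.5   46.1] [-2.   1.7 11.8] 2.5833
```

View pics/w3.png

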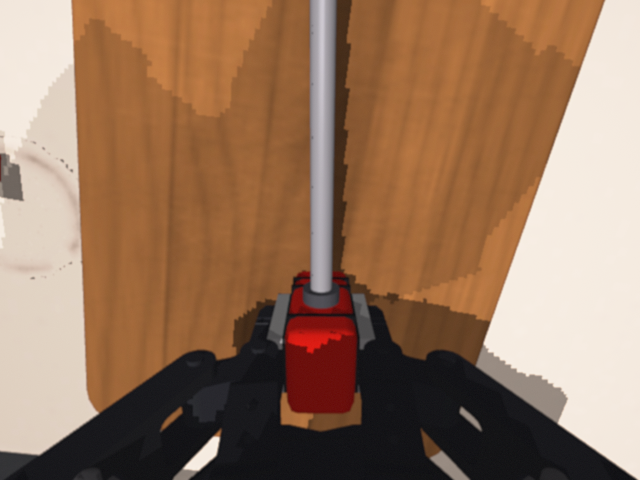

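```bash
python3 - <<'E'
from h import *
st=arm.state();print(st['force'],st['time_s'])
T=Rn.from_quat(st['ee_rot'])
for p in((286,317),(355,317),(288,411),(353,411)):print(T.inv().apply(onz('wrist',*p,74,st)-st['tool_pos']))
a,b=[T.inv().apply(onz('wrist',*p,54,st)-st['tool_pos']) for p in((322,290),(323,3))];print(a,b,np.degrees(np.arctan2((b-a)[0],-(b-a)[1])))
E
python3 -m jog '[[0,0,-5,0,0,0],[0,0,-15,0,0,0],[0,0,-35,0,0,0],[0,0,-60,0,0,0],[0,0,-85,0,0,0],[0,0,-100,0,0,0],[0,0,-105,0,0,0],[0,0,-105,0,0,0],[0,0,-105,0,0,0]]'
python3 - <<'E'
from h import *
st,im=pic('wrist','w4.png');print(st['tool_pos'],st['force'])
st,im=pic('scene','s4.png')
cv2.imwrite('pics/s4c.png',cv2.resize(im[130:330,330:530],None,fx=3,fy=3,interpolation=2))
# shelf targets
m=np.array([588.3,66.1]);row([430,-60,150],30)
E
```

```text
[-1.8  1.4 11.4] 2.6333
[ -9.9 -22.5 -27.9]
[ 11.8 -22.5 -27.9]
[-10.3  14.1 -27.9]
[ 12.2  14.1 -27.9]
[  1.5 -22.2  -7.9] [   1.6 -113.4   -7.8] 0.07849097162093241
time_s: 3.38
tool_pos: [432.4, -313.1, 150.0]
ee_rot: [0.753, -0.658, -0.0, 0.0]
force: [0.3, 0.0, -1.8]
gripper_width: 0.266
[ 432.4 -313.1  150. ] [ 0.3  0.  -1.8]
row [-250.9  -31.6   -0.5] [  0.1   0.1 -22.3]
```

View pics/w4.png

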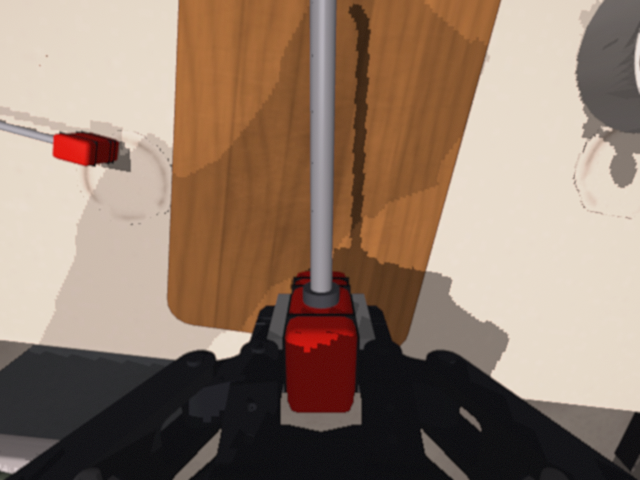

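View pics/s4c.png

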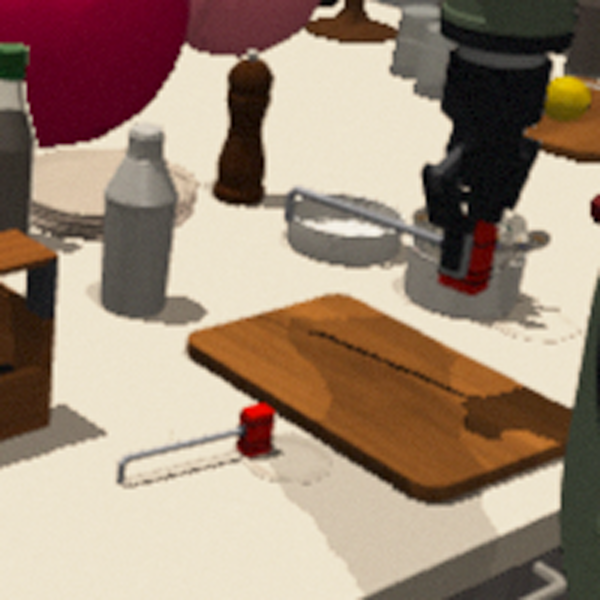

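```bash
python3 - <<'E'
from h import *
d,rv=row([408,-60,150],30)
E
```

```text
row [-253.8   -9.8   -0.4] [  0.1   0.1 -22.3]
```

```bash
python3 -m jog '[[-10,5,0,0,0,-4],[-30,10,0,0,0,-9],[-60,10,0,0,0,-14],[-90,5,0,0,0,-19],[-120,0,0,0,0,-22],[-150,-3,0,0,0,-22.3],[-180,-5,0,0,0,-22.3],[-210,-7,0,0,0,-22.3],[-235,-9,0,0,0,-22.3],[-248,-9.8,0,0,0,-22.3],[-253.8,-9.8,0,0,0,-22.3],[-253.8,-9.8,0,0,0,-22.3],[-253.8,-9.8,0,0,0,-22.3]]'
python3 - <<'E'
from h import *
st,im=pic('top','t5.png');print(st['tool_pos'],st['force'])
cv2.imwrite('pics/t5c.png',cv2.resize(im[130:370,240:440],None,fx=3,fy=2.5,interpolation=2))
u=np.array([np.cos(np.pi/6),np.sin(np.pi/6),0])
for z in (-28,-28+32):print(proj('top',st['tool_pos']+179*u+[0,0,z]),proj('top',st['tool_pos']+175*u+[0,0,z]))
E
```

```text
time_s: 4.57
tool_pos: [408.4, -61.0, 149.9]
ee_rot: [0.866, -0.5, -0.0, 0.0]
force: [-0.3, -0.2, -1.9]
gripper_width: 0.268
[408.4 -61.  149.9] [-0.3 -0.2 -1.9]
[336.5 264.2] [337.4 265.7]
[336.7 262.4] [337.7 263.9]
```

View pics/t5c.png

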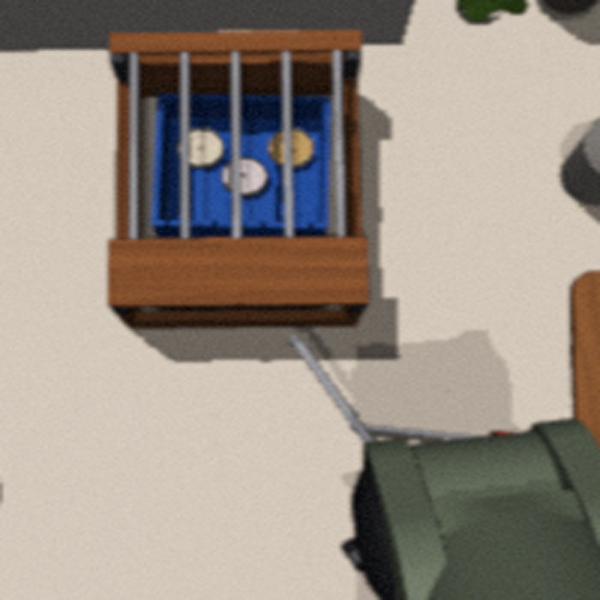

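```bash
python3 - <<'E'
from h import *
im=cv2.imread('pics/t5.png');st=arm.state()
cv2.imwrite('pics/t5d.png',cv2.resize(im[250:300,310:370],None,fx=12,fy=12,interpolation=0))
E
```

```text
(no output)
```

View pics/t5d.png

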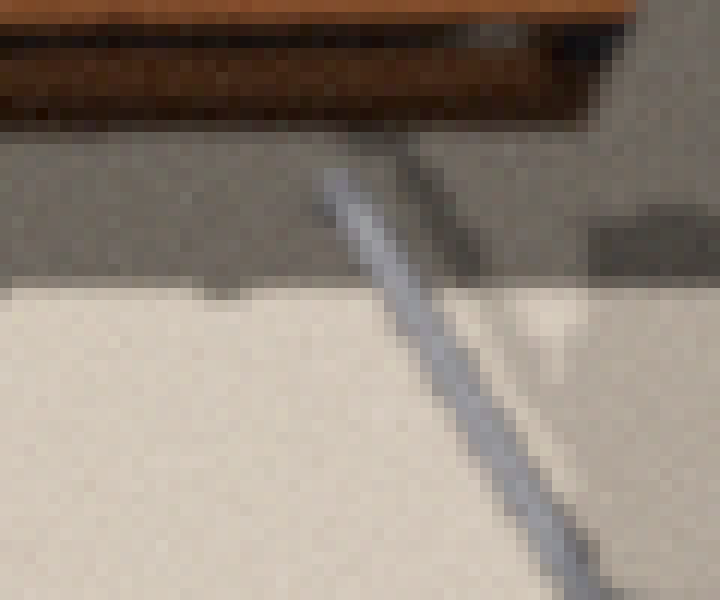

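```bash
python3 - <<'E'
from h import *
for p,y in [((408,-20,108),30),((425,15,108),20),((445,50,108),8),((470,67,108),-1),((522,66.6,108),-1)]:row(p,y)
E
```

```text
row [-36.  -20.3  42. ] [ 0.   0.  -0.1]
row [-57.9 -52.5  42. ] [0.  0.  9.9]
row [-78.3 -87.3  42. ] [ 0.   0.  21.9]
row [ -80.6 -117.4   41.9] [ 0.  -0.  30.9]
row [ -54.3 -162.3   41.9] [ 0.  -0.  30.9]
```

```bash
python3 -m jog '[[-12,-7,14,0,0,0],[-24,-14,28,0,0,0],[-36,-20,40,0,0,0],[-36,-20,42,0,0,0],[-43,-31,42,0,0,3.3],[-50,-42,42,0,0,6.6],[-58,-52.5,42,0,0,10],[-65,-64,42,0,0,14],[-72,-76,42,0,0,18],[-78,-87,42,0,0,22],[-79,-97,42,0,0,25],[-80,-107,42,0,0,28],[-80.6,-117.4,42,0,0,30.9],[-80.6,-117.4,42,0,0,30.9],[-80.6,-117.4,42,0,0,30.9]]'
python3 - <<'E'
from h import *
st,im=pic('scene','s6.png');print(st['tool_pos'],st['force'])
cv2.imwrite('pics/s6c.png',cv2.resize(im[140:300,200:400],None,fx=4,fy=3.7,interpolation=2))
st,im=pic('wrist','w6.png')
E
```

```text
time_s: 5.87
tool_pos: [470.1, 67.1, 108.2]
ee_rot: [-0.701, 0.713, -0.0, -0.0]
force: [0.1, 0.0, -1.5]
gripper_width: 0.27
[470.1  67.1 108.2] [ 0.1  0.  -1.5]
```

View pics/s6c.png

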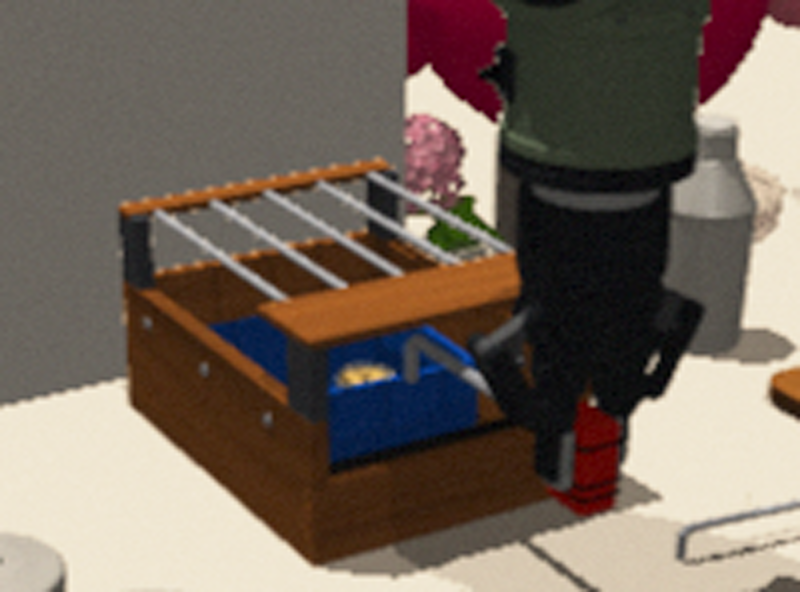

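View pics/w6.png

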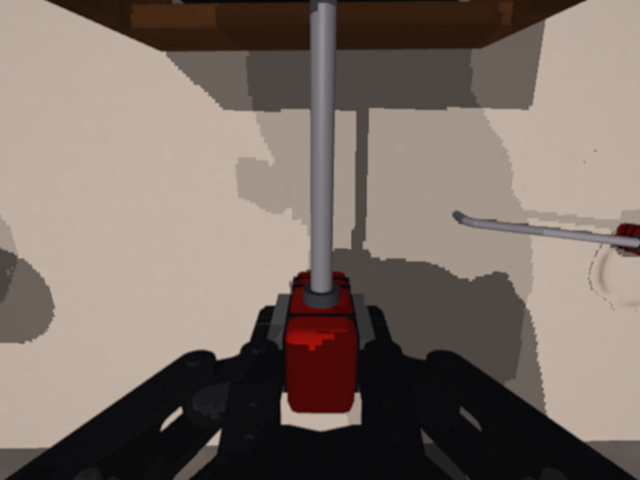

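```bash
python3 - <<'E'
from h import *
im=cv2.imread('pics/s6.png')
for off in(171,175,179):print(off,proj('scene',[470.1+off,67.1-off*.0175,80.2]))
print('lip r/l',proj('scene',[677.9,-6.3,64]),proj('scene',[680.9,133.5,64]),'mid',proj('scene',[679.4,63.6,64]))
cv2.imwrite('pics/s6d.png',cv2.resize(im[215:275,275:345],None,fx=11,fy=10,interpolation=0))
E
```

```text
171 [302.4 243. ]
175 [301.6 242.3]
179 [300.7 241.7]
lip r/l [318.7 236.6] [268.4 249.4] mid [294.2 242.8]
```

View pics/s6d.png

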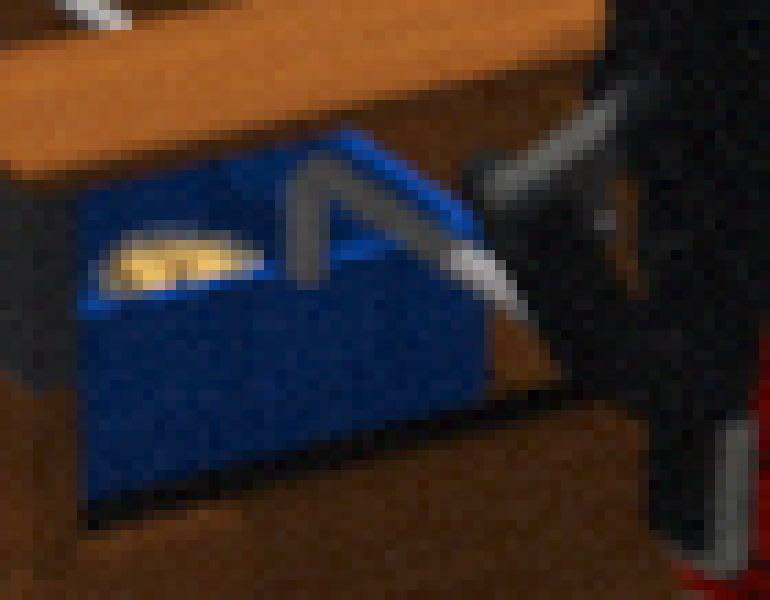

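```bash
python3 -m jog '[[0,-5,0,0,0,0],[0,-13,0,0,0,0],[0,-23,0,0,0,0],[0,-33,0,0,0,0],[0,-43,0,0,0,0],[0,-50,0,0,0,0],[0,-53,0,0,0,0],[0,-53,0,0,0,0],[0,-53,0,0,0,0]]'
python3 - <<'E'
from h import *
st,im=pic('scene','s7.png');print(st['tool_pos'],st['force'])
cv2.imwrite('pics/s7d.png',cv2.resize(im[205:275,265:345],None,fx=9,fy=8,interpolation=0))
st,im=pic('top','t7.png')
cv2.imwrite('pics/t7c.png',cv2.resize(im[140:270,260:380],None,fx=5,fy=4.6,interpolation=2))
p=st['tool_pos'];print(proj('top',[p[0]+172,p[1]-3,p[2]+8]),proj('scene',[p[0]+172,p[1]-3,p[2]-28]))
E
```

```text
time_s: 6.72
tool_pos: [522.7, 67.1, 108.1]
ee_rot: [-0.701, 0.713, 0.0, -0.0]
force: [-0.2, -0.6, -1.4]
gripper_width: 0.268
[522.7  67.1 108.1] [-0.2 -0.6 -1.4]
[319.4 207.7] [290.8 234.5]
```

View pics/s7d.png

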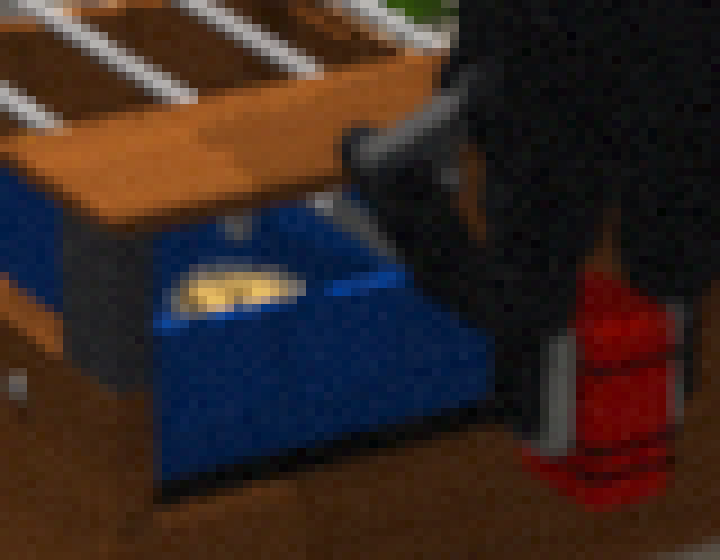

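View pics/t7c.png

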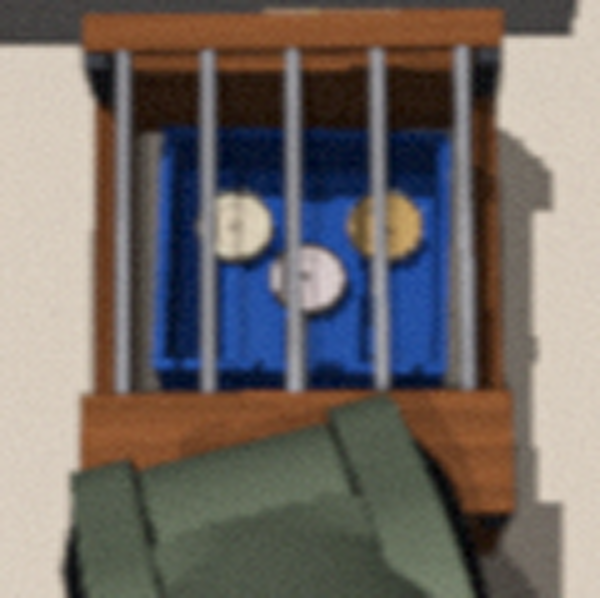

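```bash
python3 - <<'E'
from h import *
for z in (5,20,30):print(z,onz('top',260+308/5-.5,140+313/4.6-.5,z))
for y in(362,368,375,386):print(y,onz('top',260+250/5-.5,140+y/4.6-.5,64),onz('top',260+250/5-.5,140+y/4.6-.5,5))
E
```

```text
5 [722.1  61.7   5. ]
20 [718.5  61.6  20. ]
30 [716.   61.4  30. ]
362 [682.2  89.1  64. ] [695.4  91.3   5. ]
368 [679.   89.1  64. ] [692.1  91.3   5. ]
375 [675.3  89.2  64. ] [688.2  91.4   5. ]
386 [669.5  89.3  64. ] [682.1  91.5   5. ]
```

```bash
python3 -m jog '[[0,0,4,0,0,0],[0,0,9,0,0,0],[0,0,14,0,0,0],[0,0,19,0,0,0],[0,0,24,0,0,0],[0,0,29,0,0,0],[0,0,33,0,0,0],[0,0,34,0,0,0],[0,0,34,0,0,0],[0,0,34,0,0,0]]'
python3 - <<'E'
from h import *
st,im=pic('scene','s8.png');print(st['tool_pos'],st['force'])
cv2.imwrite('pics/s8d.png',cv2.resize(im[205:275,265:345],None,fx=9,fy=8,interpolation=0))
E
```

```text
time_s: 7.65
tool_pos: [523.0, 67.2, 74.3]
ee_rot: [-0.701, 0.713, 0.0, 0.0]
force: [0.1, -0.2, -1.0]
gripper_width: 0.268
[523.   67.2  74.3] [ 0.1 -0.2 -1. ]
```

View pics/s8d.png

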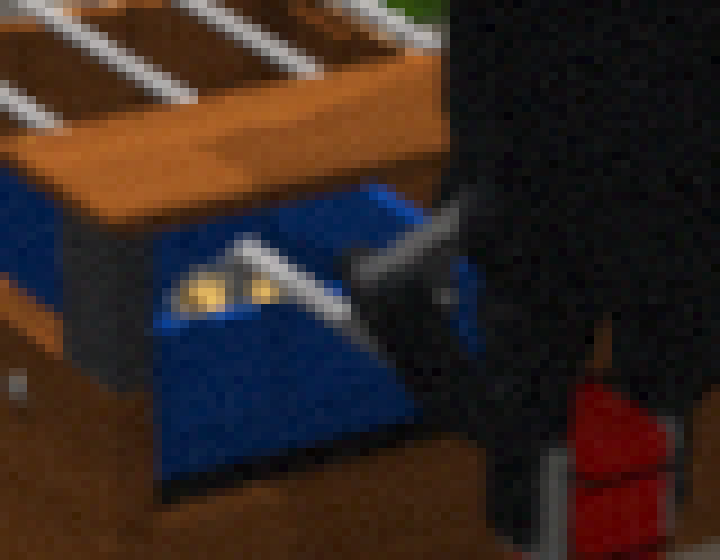

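```bash
python3 -m jog '[[0,0.5,0,0,0,0],[0,1.5,0,0,0,0],[0,2.5,0,0,0,0],[0,3.5,0,0,0,0],[0,4.5,0,0,0,0],[0,5.5,0,0,0,0],[0,6.5,0,0,0,0],[0,7.5,0,0,0,0],[0,8.5,0,0,0,0],[0,9.5,0,0,0,0],[0,10.5,0,0,0,0],[0,11.5,0,0,0,0],[0,12.5,0,0,0,0],[0,13.5,0,0,0,0],[0,14.5,0,0,0,0]]'
python3 -m jog '[[0,1,0,0,0,0],[0,2,0,0,0,0],[0,3,0,0,0,0],[0,4,0,0,0,0],[0,5,0,0,0,0],[0,6,0,0,0,0],[0,7,0,0,0,0],[0,8,0,0,0,0]]'
```

```text
time_s: 8.95
tool_pos: [508.5, 67.4, 74.3]
ee_rot: [-0.701, 0.713, -0.0, 0.0]
force: [4.0, 0.1, -2.4]
gripper_width: 0.263
time_s: 9.62
tool_pos: [500.4, 67.6, 74.3]
ee_rot: [-0.701, 0.713, 0.0, 0.0]
force: [3.0, -0.4, -1.8]
gripper_width: 0.267
```

```bash
python3 -m jog '[[0,1,0,0,0,0],[0,2,0,0,0,0],[0,3,0,0,0,0],[0,4,0,0,0,0],[0,5,0,0,0,0],[0,6,0,0,0,0],[0,7,0,0,0,0],[0,8,0,0,0,0],[0,9,0,0,0,0],[0,10,0,0,0,0],[0,11,0,0,0,0],[0,12,0,0,0,0],[0,13,0,0,0,0],[0,14,0,0,0,0]]'
python3 -c "
from h import *
st,im=pic('scene','s9.png');print(st['force'])
cv2.imwrite('pics/s9d.png',cv2.resize(im[205:275,265:345],None,fx=9,fy=8,interpolation=0))"
```

```text
time_s: 10.78
tool_pos: [486.4, 67.8, 74.3]
ee_rot: [-0.701, 0.713, 0.0, -0.0]
force: [3.0, -0.3, -1.6]
gripper_width: 0.264
[ 3.  -0.3 -1.6]
```

View pics/s9d.png

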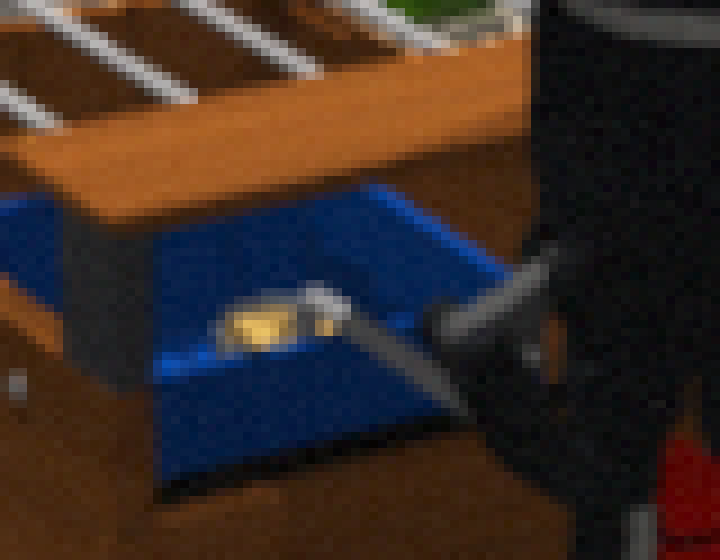

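The crate is following the hook (its lip moved down toward the mouth, left edge at crop 155,370). I'll continue in short steps and watch the force.

```bash
python3 -m jog '[[0,1,0,0,0,0],[0,2,0,0,0,0],[0,3,0,0,0,0],[0,4,0,0,0,0],[0,5,0,0,0,0]]'
```

```text
time_s: 11.25
tool_pos: [481.4, 67.9, 74.3]
ee_rot: [-0.701, 0.713, -0.0, 0.0]
force: [3.0, -0.4, -2.8]
gripper_width: 0.271
```

```bash
python3 -m jog '[[0,0.7,0,0,0,0],[0,1.3,0,0,0,0],[0,2,0,0,0,0]]'
```

```text
time_s: 11.5
tool_pos: [479.4, 67.9, 74.3]
ee_rot: [-0.701, 0.713, 0.0, 0.0]
force: [3.5, -0.7, -2.6]
gripper_width: 0.267
```

```bash
python3 -m jog '[[0,0.7,0,0,0,0],[0,1.3,0,0,0,0],[0,2,0,0,0,0]]'
```

```text
time_s: 11.75
tool_pos: [477.4, 68.0, 74.3]
ee_rot: [-0.701, 0.713, 0.0, 0.0]
force: [2.7, -0.0, -1.6]
gripper_width: 0.269
```

```bash
python3 -m jog '[[0,0.5,0,0,0,0],[0,1,0,0,0,0],[0,1.5,0,0,0,0],[0,2,0,0,0,0],[0,2.5,0,0,0,0]]'
```

```text
time_s: 12.17
tool_pos: [474.9, 68.0, 74.3]
ee_rot: [-0.701, 0.713, 0.0, 0.0]
force: [3.4, 0.1, -2.5]
gripper_width: 0.266
```

```bash
python3 -m jog '[[0,0.5,0,0,0,0],[0,1,0,0,0,0],[0,1.5,0,0,0,0],[0,2,0,0,0,0],[0,2.5,0,0,0,0]]'
```

```text
time_s: 12.58
tool_pos: [472.4, 68.1, 74.3]
ee_rot: [-0.701, 0.713, 0.0, 0.0]
force: [3.1, 0.6, -2.0]
gripper_width: 0.267
```

```bash
python3 -m jog '[[0,0.5,0,0,0,0],[0,1,0,0,0,0],[0,1.5,0,0,0,0],[0,2,0,0,0,0],[0,2.5,0,0,0,0]]'
```

```text
time_s: 13.0
tool_pos: [469.9, 68.1, 74.3]
ee_rot: [-0.701, 0.713, -0.0, 0.0]
force: [3.0, 0.2, -1.6]
gripper_width: 0.27
```

```bash
python3 -m jog '[[0,0.5,0,0,0,0],[0,1,0,0,0,0],[0,1.5,0,0,0,0],[0,2,0,0,0,0],[0,2.5,0,0,0,0]]'
```

```text
time_s: 13.42
tool_pos: [467.4, 68.1, 74.3]
ee_rot: [-0.701, 0.713, 0.0, -0.0]
force: [2.7, -0.4, -2.0]
gripper_width: 0.271
```

```bash
python3 -m jog '[[0,0.5,0,0,0,0],[0,1,0,0,0,0],[0,1.5,0,0,0,0],[0,2,0,0,0,0],[0,2.5,0,0,0,0]]'
```

```text
time_s: 13.83
tool_pos: [464.9, 68.1, 74.3]
ee_rot: [-0.701, 0.713, 0.0, -0.0]
force: [2.6, 0.2, -2.6]
gripper_width: 0.265
```

```bash
python3 -m jog '[[0,0.5,0,0,0,0],[0,1,0,0,0,0],[0,1.5,0,0,0,0],[0,2,0,0,0,0],[0,2.5,0,0,0,0]]'
```

```text
time_s: 14.25
tool_pos: [462.4, 68.2, 74.3]
ee_rot: [-0.701, 0.713, 0.0, 0.0]
force: [2.9, 0.1, -2.0]
gripper_width: 0.264
```

```bash
python3 -m jog '[[0,0.5,0,0,0,0],[0,1,0,0,0,0],[0,1.5,0,0,0,0],[0,2,0,0,0,0],[0,2.5,0,0,0,0]]'
```

```text
time_s: 14.67
tool_pos: [459.9, 68.2, 74.3]
ee_rot: [-0.701, 0.713, 0.0, 0.0]
force: [3.2, -0.6, -2.0]
gripper_width: 0.27
```

```bash
python3 -m jog '[[0,0.5,0,0,0,0],[0,1,0,0,0,0],[0,1.5,0,0,0,0],[0,2,0,0,0,0],[0,2.5,0,0,0,0]]'
```

```text
time_s: 15.08
tool_pos: [457.4, 68.3, 74.3]
ee_rot: [-0.701, 0.713, -0.0, 0.0]
force: [2.8, 0.4, -1.1]
gripper_width: 0.27
```

```bash
python3 -m jog '[[0,0.5,0,0,0,0],[0,1,0,0,0,0],[0,1.5,0,0,0,0],[0,2,0,0,0,0],[0,2.5,0,0,0,0]]'
python3 -c "
from h import *
st,im=pic('scene','s10.png');print(st['force'])
cv2.imwrite('pics/s10d.png',cv2.resize(im[205:275,265:345],None,fx=9,fy=8,interpolation=0))"
```

```text
time_s: 15.5
tool_pos: [454.9, 68.3, 74.3]
ee_rot: [-0.701, 0.713, 0.0, -0.0]
force: [2.7, -0.9, -1.1]
gripper_width: 0.272
[ 2.7 -0.9 -1.1]
```

View pics/s10d.png

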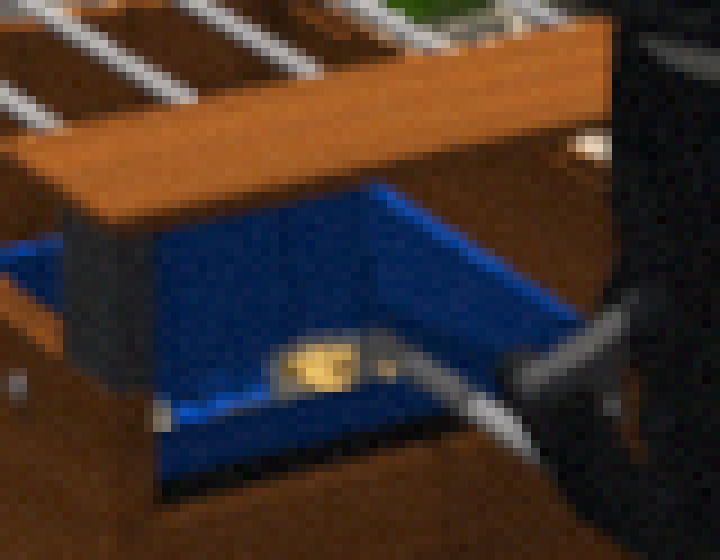

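```bash
python3 -m jog '[[0,0.5,0,0,0,0],[0,1,0,0,0,0],[0,1.5,0,0,0,0],[0,2,0,0,0,0],[0,2.5,0,0,0,0]]';python3 -c "
from h import *
print(onz('scene',265+195/9-.5,205+411/8-.5,64))"
```

```text
time_s: 15.97
tool_pos: [452.5, 68.4, 74.3]
ee_rot: [-0.701, 0.713, -0.0, 0.0]
force: [4.8, 1.0, -2.5]
gripper_width: 0.264
[631.2 113.9  64. ]
```

```bash
python3 -m jog '[[0,0.3,0,0,0,0],[0,0.6,0,0,0,0],[0,1,0,0,0,0],[0,1,0,0,0,0]]'
```

```text
time_s: 16.3
tool_pos: [451.7, 68.4, 74.4]
ee_rot: [-0.701, 0.713, -0.0, 0.0]
force: [6.4, 0.3, -2.8]
gripper_width: 0.271
```

```bash
python3 -m jog '[[0,0.3,0,0,0,0],[0,0.6,0,0,0,0],[0,0.8,0,0,0,0],[0,0.8,0,0,0,0]]'
```

```text
time_s: 16.63
tool_pos: [451.3, 68.4, 74.4]
ee_rot: [-0.701, 0.713, -0.0, 0.001]
force: [7.8, 0.3, -4.4]
gripper_width: 0.265
```

```bash
python3 -m jog '[[0,0.4,0,0,0,0],[0,0.8,0,0,0,0],[0,1.2,0,0,0,0],[0,1.2,0,0,0,0]]'
```

```text
time_s: 16.97
tool_pos: [450.6, 68.5, 74.5]
ee_rot: [-0.701, 0.713, -0.001, 0.001]
force: [10.5, -0.3, -5.6]
gripper_width: 0.271
```

```bash
python3 -m jog '[[0,0.5,0,0,0,0],[0,1,0,0,0,0],[0,1.5,0,0,0,0],[0,1.5,0,0,0,0]]'
```

```text
time_s: 17.3
tool_pos: [450.2, 68.7, 74.7]
ee_rot: [-0.701, 0.713, -0.001, 0.002]
force: [17.4, -1.4, -7.7]
gripper_width: 0.267
```

```bash
python3 -m jog '[[0,-0.3,0,0,0,0],[0,-0.3,0,0,0,0],[0,-0.3,0,0,0,0],[0,-0.3,0,0,0,0]]'
```

```text
time_s: 17.63
tool_pos: [450.3, 68.6, 74.7]
ee_rot: [-0.701, 0.713, -0.001, 0.002]
force: [15.9, -1.3, -6.4]
gripper_width: 0.267
```

```bash
python3 -m jog '[[0,0,0,0,0,0],[0,0,0,0,0,0],[0,0,0,0,0,0],[0,0,0,0,0,0],[0,0,0,0,0,0],[0,0,0,0,0,0],[0,0,0,0,0,0],[0,0,0,0,0,0]]'
python3 -c "
from h import *
st,im=pic('scene','s11.png');print(st['force'],st['torque'])
cv2.imwrite('pics/s11d.png',cv2.resize(im[205:305,265:365],None,fx=7,fy=6,interpolation=0))"
```

```text
time_s: 18.3
tool_pos: [450.3, 68.6, 74.7]
ee_rot: [-0.701, 0.713, -0.001, 0.002]
force: [15.4, -0.4, -8.0]
gripper_width: 0.269
[15.4 -0.4 -8. ] [-0.2 -2.6 -0. ]
```

View pics/s11d.png

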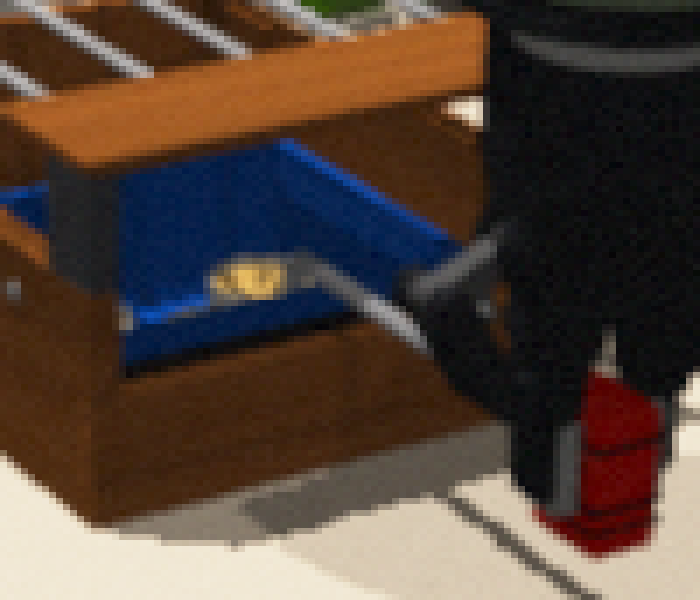

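The force held at about 15.4 N for 0.9 s with the arm still. Next I relax forward, then lift.

```bash
python3 -m jog '[[0,-0.6,0,0,0,0],[0,-1.2,0,0,0,0],[0,-1.8,0,0,0,0],[0,-2.4,0,0,0,0],[0,-3,0,0,0,0],[0,-3.6,0,0,0,0],[0,-3.6,0,0,0,0]]'
```

```text
time_s: 18.93
tool_pos: [451.7, 68.3, 74.3]
ee_rot: [-0.701, 0.713, 0.0, -0.0]
force: [2.5, 0.3, -2.0]
gripper_width: 0.272
```

```bash
python3 -m jog '[[0,-1,0,0,0,0],[0,-2,0,0,0,0],[0,-3,0,0,0,0],[0,-4,0,0,0,0],[0,-5,0,0,0,0],[0,-6,0,0,0,0],[0,-7,0,0,0,0],[0,-8,0,0,0,0],[0,-8,0,0,0,0]]'
python3 -c "
from h import *
st,im=pic('scene','s12.png');print(st['force'],st['torque'])
cv2.imwrite('pics/s12d.png',cv2.resize(im[205:305,265:365],None,fx=7,fy=6,interpolation=0))"
```

```text
time_s: 19.68
tool_pos: [460.0, 68.2, 74.3]
ee_rot: [-0.701, 0.713, 0.0, 0.0]
force: [-0.2, 0.3, -1.9]
gripper_width: 0.268
[-0.2  0.3 -1.9] [-0.  0. -0.]
```

View pics/s12d.png

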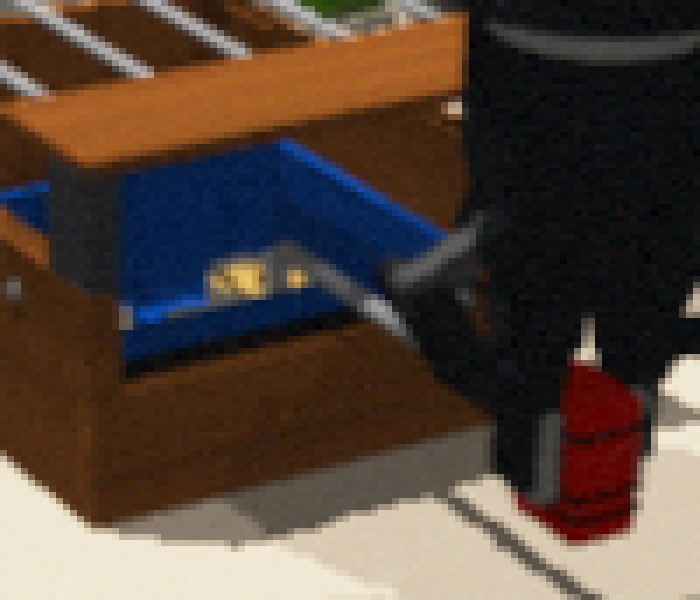

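```bash
python3 -m jog '[[0,0,-4,0,0,0],[0,0,-9,0,0,0],[0,0,-14,0,0,0],[0,0,-19,0,0,0],[0,0,-24,0,0,0],[0,0,-29,0,0,0],[0,0,-33,0,0,0],[0,0,-35,0,0,0],[0,0,-35,0,0,0],[0,0,-35,0,0,0]]'
python3 -c "
from h import *
st,im=pic('scene','s13.png');print(st['force'],st['tool_pos'])
p=st['tool_pos']
print(proj('scene',[p[0]+172,p[1]-3,p[2]-28]))
cv2.imwrite('pics/s13d.png',cv2.resize(im[205:305,265:365],None,fx=7,fy=6,interpolation=0))
for pp,y in [((445,66,109),-1),((445,50,109),8),((425,15,109),20),((408,-20,109),30),((408,-70,150),30)]:row(pp,y)
"
```

```text
time_s: 20.57
tool_pos: [459.9, 68.3, 109.3]
ee_rot: [-0.701, 0.713, -0.0, 0.0]
force: [-0.0, -0.1, -2.1]
gripper_width: 0.269
[-0.  -0.1 -2.1] [459.9  68.3 109.3]
[304.1 244.2]
row [ 2.5 14.8  0.2] [ 0.  -0.   0.1]
row [18.5 14.5  0.2] [ 0.   0.  -8.9]
row [53.8 33.9  0.2] [  0.    0.  -20.9]
row [89.1 50.3  0.2] [  0.    0.  -30.9]
row [139.1  49.5 -40.8] [  0.    0.  -30.9]
```

View pics/s13d.png

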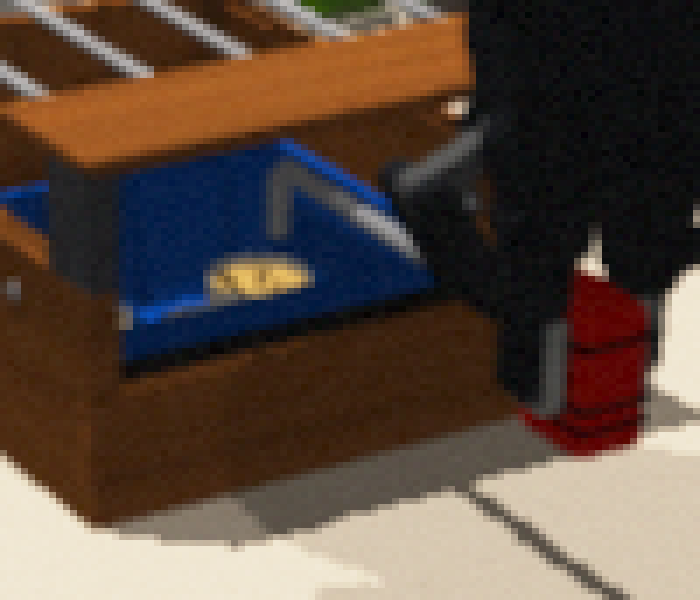

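The tip bottom is at (304,244), as predicted, so the hook hasn't turned in the grip. The crate is level and at rest. Backing out.

```bash
python3 -m jog '[[0,5,0,0,0,0],[2.5,15,0,0,0,0],[8,15,0,0,0,-3],[13,15,0,0,0,-6],[18.5,15,0,0,0,-9],[27,20,0,0,0,-12],[36,24,0,0,0,-15],[45,29,0,0,0,-18],[54,34,0,0,0,-21],[63,39,0,0,0,-24],[72,43,0,0,0,-27],[81,47,0,0,0,-30],[89,50.3,0,0,0,-30.9],[100,50.3,-8,0,0,-30.9],[112,50.3,-18,0,0,-30.9],[125,50,-30,0,0,-30.9],[139,49.5,-40.8,0,0,-30.9],[139,49.5,-40.8,0,0,-30.9],[139,49.5,-40.8,0,0,-30.9]]'
python3 - <<'E'
from h import *
st,im=pic('scene','s14.png')
cv2.imwrite('pics/s14d.png',cv2.resize(im[180:300,220:370],None,fx=5,fy=5,interpolation=2))
for z in(150,120,80,49,46):row([432.5,-313.5,z],7.7)
row([415,-200,150],7.7)
E
```

```text
time_s: 22.2
tool_pos: [407.9, -70.4, 150.2]
ee_rot: [0.865, -0.501, 0.0, -0.0]
force: [0.4, 0.8, -2.2]
gripper_width: 0.273
row [223.6 100.2  -0.2] [ 0.   0.  22.2]
row [223.6 100.2  29.8] [ 0.   0.  22.2]
row [223.6 100.2  69.8] [ 0.   0.  22.2]
row [223.6 100.2 100.8] [ 0.   0.  22.2]
row [223.6 100.2 103.8] [ 0.   0.  22.2]
row [116.5  58.7  -0.1] [ 0.   0.  22.2]
```

View pics/s14d.png

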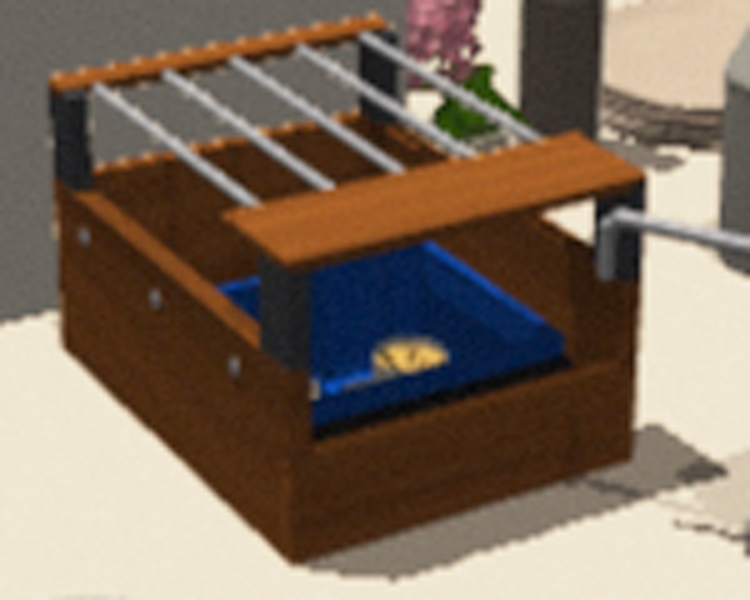

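```bash
python3 -m jog '[[15,8,0,0,0,0],[40,22,0,0,0,0],[65,35,0,0,0,3],[90,46,0,0,0,8],[115,57,0,0,0,13],[140,68,0,0,0,18],[165,78,0,0,0,22],[190,88,0,0,0,22.2],[210,95,0,0,0,22.2],[220,99,0,0,0,22.2],[223.6,100.2,0,0,0,22.2],[223.6,100.2,10,0,0,22.2],[223.6,100.2,30,0,0,22.2],[223.6,100.2,50,0,0,22.2],[223.6,100.2,70,0,0,22.2],[223.6,100.2,85,0,0,22.2],[223.6,100.2,93,0,0,22.2],[223.6,100.2,96,0,0,22.2],[223.6,100.2,96,0,0,22.2]]'
python3 - <<'E'
from h import *
st,im=pic('scene','s15.png');print(st['tool_pos'])
cv2.imwrite('pics/s15d.png',cv2.resize(im[200:300,370:530],None,fx=5,fy=5,interpolation=2))
E
```

```text
time_s: 23.83
tool_pos: [432.8, -312.6, 53.5]
ee_rot: [0.754, -0.657, -0.001, -0.0]
force: [-0.2, -0.7, -2.0]
gripper_width: 0.266
[ 432.8 -312.6   53.5]
```

View pics/s15d.png

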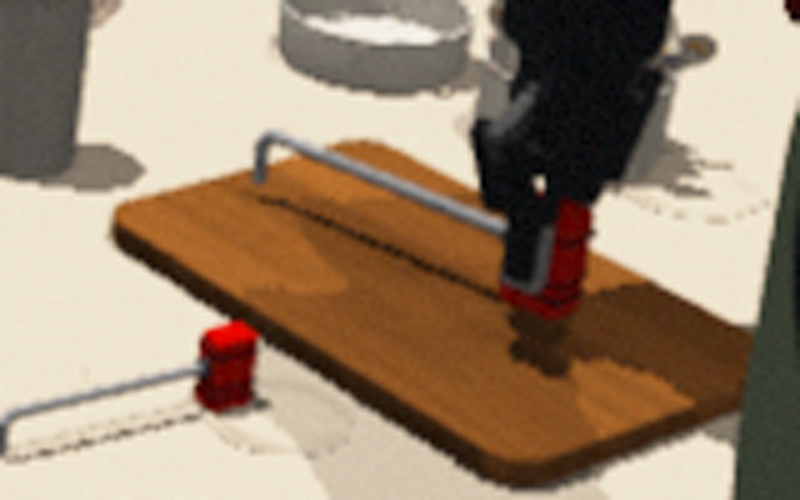

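About 7 mm above the board. I lower slowly until contact.

```bash
python3 -m jog '[[0,0,1,0,0,0],[0,0,2,0,0,0],[0,0,3,0,0,0],[0,0,4,0,0,0],[0,0,5,0,0,0],[0,0,6,0,0,0],[0,0,6.5,0,0,0],[0,0,6.5,0,0,0]]'
```

```text
time_s: 24.55
tool_pos: [432.8, -313.7, 47.4]
ee_rot: [0.753, -0.658, -0.0, 0.0]
force: [0.4, 1.2, -1.5]
gripper_width: 0.267
```

```bash
python3 -m jog '[[0,0,0.5,0,0,0],[0,0,1,0,0,0],[0,0,1.5,0,0,0],[0,0,1.5,0,0,0]]'
```

```text
time_s: 24.88
tool_pos: [432.9, -313.7, 46.2]
ee_rot: [0.753, -0.658, 0.0, -0.0]
force: [0.3, -0.1, -0.1]
gripper_width: 0.268
```

```bash
python3 -m jog '[[0,0,0.3,0,0,0],[0,0,0.5,0,0,0],[0,0,0.5,0,0,0]]' && python3 -m jog '[[0,0,0,0,0,0],[0,0,0,0,0,0],[0,0,0,0,0,0],[0,0,0,0,0,0],[0,0,0,0,0,0],[0,0,0,0,0,0]]' 60
python3 - <<'E'
from h import *
st,im=pic('wrist','w16.png');print(st['tool_pos'],st['force'])
E
```

```text
time_s: 25.13
tool_pos: [432.9, -313.8, 46.1]
ee_rot: [0.753, -0.658, 0.0, -0.0]
force: [-3.1, 2.3, 12.9]
gripper_width: 0.265
time_s: 25.63
tool_pos: [432.9, -313.7, 45.5]
ee_rot: [0.753, -0.658, -0.0, 0.0]
force: [-0.4, 0.1, -0.4]
gripper_width: 0.705
[ 432.9 -313.7   45.5] [-0.4  0.1 -0.4]
```

View pics/w16.png

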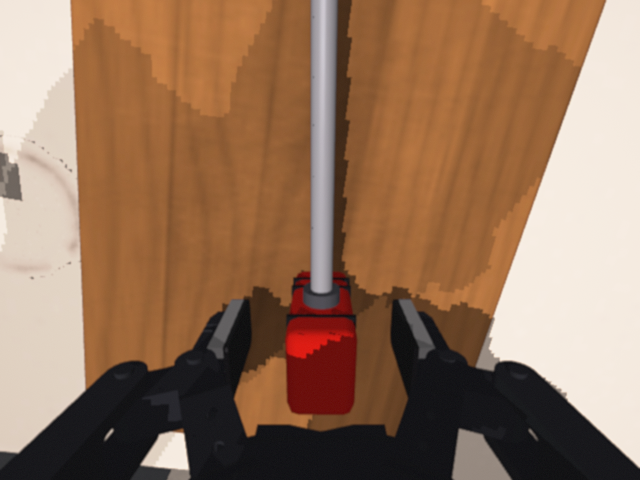

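The fingers are clear on both sides of the grip. Retract straight up.

```bash
python3 -m jog '[[0,0,-5,0,0,0],[0,0,-15,0,0,0],[0,0,-30,0,0,0],[0,0,-55,0,0,0],[0,0,-85,0,0,0],[0,0,-115,0,0,0],[0,0,-140,0,0,0],[0,0,-155,0,0,0],[0,15,-160,0,0,0],[0,15,-160,0,0,0],[0,15,-160,0,0,0]]'
python3 - <<'E'
from h import *
st,im=pic('scene','s17.png');print(st['tool_pos'],st['force'])
cv2.imwrite('pics/s17d.png',cv2.resize(im[160:360,160:530],None,fx=2.1,fy=2.1,interpolation=2))
st,im=pic('top','t17.png')
cv2.imwrite('pics/t17d.png',cv2.resize(im[130:380,160:540],None,fx=2.1,fy=2.1,interpolation=2))
E
```

```text
time_s: 26.6
tool_pos: [417.3, -316.0, 206.2]
ee_rot: [0.753, -0.658, 0.0, 0.0]
force: [0.9, 0.4, -0.5]
gripper_width: 0.698
[ 417.3 -316.   206.2] [ 0.9  0.4 -0.5]
```

View pics/s17d.png

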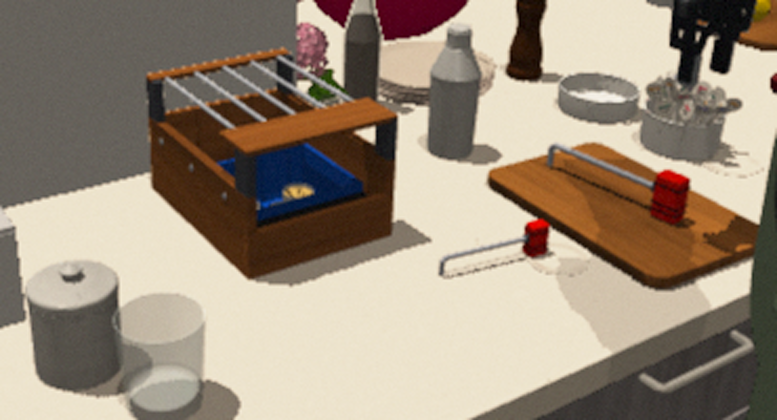

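View pics/t17d.png

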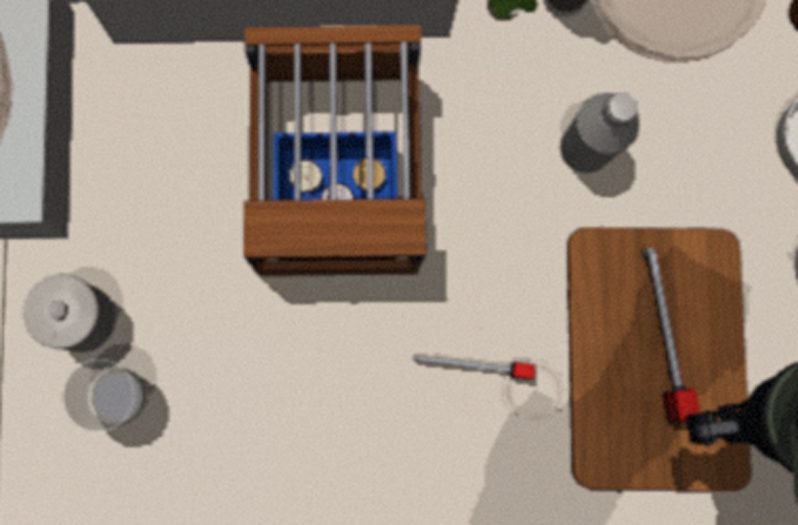

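```bash
python3 - <<'E'
from h import *
b=onz('top',160+335/2.1-.5,130+133/2.1-.5,64);print('back edge',b,'lip in shelf',b[0]-127.5-588.3)
print(arm.state()['joint_vel'].max(),arm.state()['time_s'])
arm.close_job()
E
```

```text
back edge [744.   65.3  64. ] lip in shelf 28.182405339258025
0.01036780178905115 26.7
the job is handed in; nothing more can be done
```

I dragged the crate home with the larger red-handled hook, stood the hook back on the board, and handed the job in at 26.7 s of the 64 s allowed. No verdict is reported, so the following is from my own readings.

- **Pull:** The crate slid straight forward with about 3 N of friction, and I felt the buffer when the lip was roughly 30 mm inside the mouth. I held about 15–16 N for roughly 1 s; the highest reading was 17.4 N.
- **Unhooking:** I eased the hook forward, lifted it clear and backed out. The pictures before and after show no movement of the crate.
- **Last checks:** The crate looks level, with its lip about 28 mm inside the mouth. The hook stands upright well inside the board's outline, and the gripper is open, clear and touching nothing. By eye, the glass, shaker and tin have not moved.

**What disagreed:**
- **Grip position:** The top and wrist cameras differed by about 3–5 mm on the hook's grip sideways.
- **Tip reach:** They also differed by about 7 mm on how far the tip reached; I went with the top and scene cameras, which agreed with each other.
- **Downward load:** During the firm pull there was also about 6 N pulling the hook downward. The crate did not visibly lift.

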